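Close the tag case: fold its flap over and tuck the tongue under the lip

TASK

Close the grey tag case on the bench: push its upright blue flap over until it lies flat across the mouth, then, keeping it pressed down, push the raised yellow step so that the tongue slides well in beneath the black lip and stays tucked when you let go. Only push and press with the fingers: do not pinch the flap, and leave the tags in the case and the things around it where they are.

Things in the scene. Friction and masses are not known exactly. Their poses are not given: they have to be found in the camera images.
- case: Grey open case fixed to the bench, 130 mm along its own x, 170 mm along its own y (from y = -98.5 to +71.5 mm), rim 60 mm above the bench. Origin: on the bench, under the hinge-to-lip middle line; own z is up, the hinge is along the +y side, the black lip along the -y side. With the flap closed and untucked its upper face lies 66.5 mm above the bench.
- hinge_line (a point): middle of the flap's hinge axis, 64.5 mm above the bench, at (0, 62, 64.5) mm in the case's frame; the axis runs along the case's x, the point's axes are the case's.
- lip_mouth (a point): middle of the front edge of the black lip at its flat underside, 70 mm above the bench, at (0, -64, 70) mm in the case's frame; axes as the case's. The lip is 84 mm wide (x), reaches 34 mm from here towards -y, is 4 mm thick, 10 mm above the ledge below it; in front of the edge its mouth flares upward for another 9 mm (to 77 mm above the bench). The flap and the lip do touch one another: a tongue that is out too early lands on top of the lip.
- flap_fold (a joint): fold angle of the flap: 0 = flat over the mouth, 1.57 = upright, 2.0 = leaning back outward, its stop. A weak crease spring (0.06 N m/rad, rest at 1.7 rad, friction 0.02 N m) lifts the flap again when it is let go untucked; pressing it flat 50 mm from the hinge takes about 2 N. It has a stop at 0.
- flap_tuck (a joint): how far the flap has slid outward on its hinge leaf, away from the hinge, in its own plane: 0 = drawn back, 0.026 m = fully out (stop). It starts near 0. Friction about 2.5 N holds it in any place. Flat and drawn back, the tongue's edge is 11 mm short of the lip's flat edge; fully out it reaches 15 mm beneath it.
- tongue_edge (a point): middle of the flap's free edge, at mid-thickness, 115 mm from the hinge axis (plus flap_tuck). The flap is 4 mm thick and 112 mm wide, the tongue at its end 64 mm wide and 25 mm long. Site axes with the flap: y points from the edge to the hinge, z out of its outer (when closed, upper) face.
- step_foot (a point): middle of the foot of the steep face of the raised yellow step on the flap's outer face, 66 mm from the hinge axis (plus flap_tuck). The face is 88 mm wide and 8.7 mm high, nearly square to the flap, and looks towards the hinge; from its top the step slopes down to the flap within 26 mm towards the tongue. The flap between hinge and step is smooth. Axes as tongue_edge.
- panel_mid (a point): point in the middle of the flap's thickness, 55 mm from the hinge axis (plus flap_tuck); axes as tongue_edge.
- tag_block: block of buff luggage tags, 95x48x19 mm, loose on the floor of the case (inner floor 5 mm above the bench); origin: centre of its underside
- blue_box: small blue card box, 72x51x35 mm, beside the case; origin: centre of its underside
- string_ball: ball of brown jute string, about 64 mm across, 60 mm high, beside the case past the lip; origin: centre of its underside
- tape_roll: roll of beige tape lying flat, 103 mm across, 25 mm high; origin: centre of its underside
- red_box: red card box, 102x64x45 mm; origin: centre of its underside
- keys: bunch of keys, 104x115x8 mm; origin: centre of its underside

How it is judged:
On the way:
1. the flap is folded over across the mouth (value of joint flap_fold below 0.5 rad), for 0.1 s.
At the end, for the whole second after the job is handed in: The flap lies flat (fold below 0.06 rad), at rest, with the tongue's edge at least 8 mm in beneath the lip and lower than the lip's underside, held there by the lip alone (value of joint flap_fold below 0.06 rad and y of tongue_edge in the frame of lip_mouth below -0.008 m and z of tongue_edge in the frame of lip_mouth below 0 m and velocity of joint flap_fold below 0.05 rad/s and velocity of joint flap_tuck below 0.005 m/s); the robot touches nothing.
It fails at once if the flap is taken between the fingers (contact force between the fingers and flap_tuck above 0.5 N and z of the grasp point in the frame of panel_mid between -0.005 and 0.005 m and x of the grasp point in the frame of panel_mid between -0.06 and 0.06 m and y of the grasp point in the frame of panel_mid between -0.066 and 0.055 m).
It fails at once if the tags or a thing near the case is lifted, carried or pushed more than 30 mm away (distance of any of tag_block, blue_box, string_ball, tape_roll, red_box, keys from where it was at the start of the episode above 0.03 m).
It also fails if it takes over 35 s, if anything falls off the work surface, if the arm or the gripper's body presses on something with over 40 N, if the wrist force passes 120 N, or if a joint passes its speed limit or range.

ROBOT

A 6-joint arm with a two-finger parallel gripper is mounted at the origin on a cart in front of the work surface, level with it; the furniture and walls round the work are solid. World frame = base frame: x ahead of the robot, y to its left, z up, the work surface at z = 0. Lengths are in m, angles in rad, forces in N, time in s.
With the tool pointing down it reaches from about 0.325 to 0.9 m from the base axis. Payload 3.5 kg.
Tool frame: the origin (TCP) lies at the very end of the fingers, on their centre line; the grasp point (between the pads) lies 19 mm behind it; y points along the fingers, z is the direction in which the jaws open and shut, and the axes are right-handed (so a half turn about y gives the same grasp; the last joint's range is limited). The gripper opens to 85 mm and grips with 20 to 120 N. Pads are 22 mm wide; open, the fingers measure 114 mm over their backs; the gripper's body (76 mm by 85 mm) begins 54 mm behind the grasp point. The pads swing forward as they close: fully open they stand 13 mm farther back than shut.
Start: joints at [1.022, 0.276, -0.026, 1.268, 0, 1.467], TCP at [0.269, 0.564, 0.231] pointing down, gripper open.
Joint ranges: [-3.12, 3.12], [-0.85, 1.88], [-1.08, 1.24], [-1.95, 2.15], [-1.57, 1.53], [-3.14, 3.14]. Speed limits (rad/s): [2.57, 2.57, 3.14, 3.14, 3.14, 3.14].

INTERFACE

Orientations are given as a 3x3 rotation matrix whose columns are the frame's x, y, z axes.
In Python, from rig import state, read_camera, finish_job, boxes_of, pinpoint gives the robot as it stands.
- The arm moves only by the shell command python3 -m creep 'ROWS' [OPENING] [FORCE]. ROWS is JSON, a list of rows, each a list of 4 numbers: the shift along the tool's x, y, z in units of 40 mm (1.0 is 40 mm), then the turn about the tool's y in units of 6 degrees (1.0 is 6 degrees). A call has 1 to 12 rows; each row is the pose to reach, as a shift and turn from the pose commanded when the call began, along the tool's axes at that moment; what a row does not reach only later rows make up. A row lasts 1/8 s, in which the tool goes at most 62.5 mm and 10.7 degrees, less where a joint would pass 70% of its speed; a pose out of reach is approached as far as the arm can. A call with a gripper value outside its range is refused whole. OPENING is the finger opening in mm, from 0 to 85.4, set as the call begins (- or left out, the last holds). The fingers move at their own pace and stop on an object; FORCE is the grip in N (left out, the last holds). Time passes only in rows, so rows that repeat a pose let the fingers close. It gives the time, the measured TCP pose, the force and the opening at its end, in the units of the state.
- state(): the state, without advancing time (a new reading comes with each control period).
- read_camera(name): name is "scene" or "top"; returns a dict with "pixels" (420x560x3 uint8, blue, green, red), "fovy" (degrees; the focal length in pixels is half the picture's height over the tangent of half this angle, whatever the lens; pixels are square), "cx", "cy" (the principal point, pixels), "dist_coeffs" ([k1, k2, p1, p2, k3] as OpenCV has them; the pictures are not rectified), "eye" and "rotation" of the camera in the world. Camera axes: x right, y up, looking along -z (the intrinsics and any distortion apply to the point x, -y, -z); pixel columns grow to the right and rows downward; lengths in m; the calibration is good to about 2 mm. A picture is of the moment at which its call begins. There is no depth.
- finish_job(): hands the job in, once; it reports no verdict.
Trained networks look in the newest picture that a camera, given by its name, has taken for a name from the list of things; names that differ only in an ending like _2 or _b are one class to them, and where a whole thing is asked for, a point or a joint stands for the part that bears it (a point fixed in the world has none). Each returns a list of dicts, best first, with "p" (0 to 1); they miss things now and then, are a little off and sometimes report something else, mostly with a low value. They report only what shows in the picture. A call takes as long as a camera call.
- boxes_of(camera, query): "box" ([left, top, right, bottom] in pixels, round what is visible of it).
- pinpoint(camera, query): "xy" ([column, row] in pixels: a listed point, or the origin of a listed thing).
The state is a dict: "t": time; "q": joint angles; "joint_velocities": joint speeds; "tau": joint torques, N m; "position": TCP position; "eef_rot": TCP orientation; "wrist_force": force on the tool from outside, world axes, zero at the start; "wrist_torque": the same for the moment, N m; "grip_width": finger opening in m.
Only numpy, scipy, OpenCV 4.12 (cv2) and the standard library are available. Lean on these libraries where they do the work, as an engineer would, in place of code of your own. Each camera call takes 0.05 s, during which the arm holds its last target.

## Working session

There is one attempt and no reset: what is moved stays moved. The work goes in short steps, Python scripts to look and compute and a shell command to move; the robot and the scene stay as the last step left them, time stands still between calls to the robot, and variables do not carry over. Pictures are saved under pics/ and viewed, and the job is handed in when it is done.

```bash
ls; mkdir -p pics; python3 - <<'E'
from rig import *
import cv2
s=state();print({k:s[k] for k in('t','position','eef_rot','wrist_force','grip_width')})
for c in('scene','top'):
    r=read_camera(c);cv2.imwrite(f'pics/{c}0.png',r['pixels']);print(c,r['fovy'],r['cx'],r['cy'],r['dist_coeffs'],r['eye'],r['rotation'])
    for q in('hinge_line','lip_mouth','tongue_edge','step_foot','panel_mid','case','tag_block','string_ball','blue_box','red_box','keys','tape_roll'):
        print(q,[(round(d['p'],2),[round(v) for v in d['xy']]) for d in pinpoint(c,q)[:2]])
E
```

```text
pics
{'t': 0.0, 'position': array([0.26909689, 0.56324412, 0.23015521]), 'eef_rot': array([[ 9.02265329e-01, -1.14633298e-03,  4.31179732e-01],
       [-4.31181201e-01, -1.89325261e-03,  9.02263369e-01],
       [-2.17962101e-04, -9.99997551e-01, -2.20249342e-03]]), 'wrist_force': array([-0.27586267,  0.2022722 ,  0.38449811]), 'grip_width': 0.08533097508540369}
scene 57.17076267889089 279.7452142458044 210.02004225514597 [0.0062377 0.        0.        0.        0.       ] [-0.08641536 -0.77151714  0.82383692] [[ 0.79070986  0.38473621 -0.476189  ]
 [-0.61200171  0.47742804 -0.630489  ]
 [-0.01522597  0.78996235  0.61296628]]
hinge_line [(0.84, [276, 180])]
lip_mouth [(0.75, [304, 195])]
tongue_edge [(0.78, [267, 155])]
step_foot [(0.73, [271, 166])]
panel_mid [(0.77, [270, 172]), (0.17, [319, 228])]
case [(0.57, [288, 203])]
tag_block [(0.54, [292, 201])]
string_ball [(0.65, [318, 228])]
blue_box [(0.55, [268, 220])]
red_box [(0.64, [224, 177])]
keys [(0.46, [201, 186])]
tape_roll [(0.88, [338, 303])]
top 51.09019331678488 288.90452561443726 205.42877650524528 [-0.05220166  0.          0.          0.          0.        ] [0.33083708 0.02297879 1.19768237] [[-0.0078918   0.98553433 -0.16929204]
 [-0.99991995 -0.00610313  0.01108336]
 [ 0.00988982  0.16936596  0.98550361]]
hinge_line [(0.55, [234, 183])]
lip_mouth [(0.74, [280, 175])]
tongue_edge [(0.95, [216, 177])]
step_foot [(0.9, [228, 180]), (0.29, [266, 183])]
panel_mid [(0.96, [227, 178]), (0.45, [260, 184])]
case [(0.72, [263, 182])]
tag_block [(0.56, [264, 182])]
string_ball [(0.76, [317, 180]), (0.16, [267, 226])]
blue_box [(0.71, [268, 224])]
red_box [(0.98, [153, 212])]
keys [(0.61, [155, 252])]
tape_roll [(0.77, [417, 240])]
```

View pics/scene0.png

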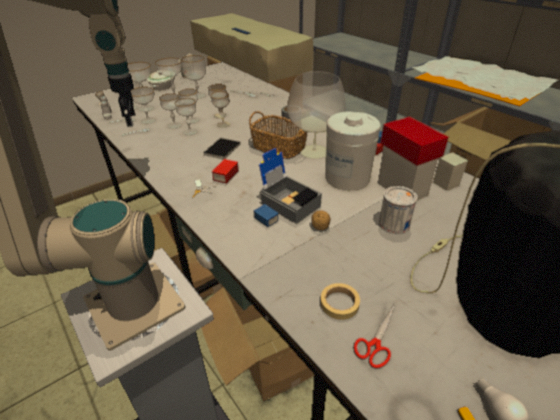

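View pics/top0.png

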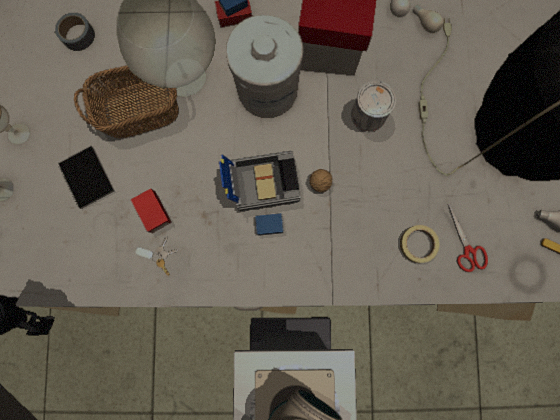

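```bash
python3 - <<'E'
import cv2
for c,(x0,y0) in(('scene',(200,120)),('top',(190,110))):
    im=cv2.imread(f'pics/{c}0.png')[y0:y0+140,x0:x0+160]
    cv2.imwrite(f'pics/{c}0z.png',cv2.resize(im,None,fx=4.2,fy=4.2,interpolation=cv2.INTER_CUBIC))
E
```

```text
(no output)
```

View pics/scene0z.png

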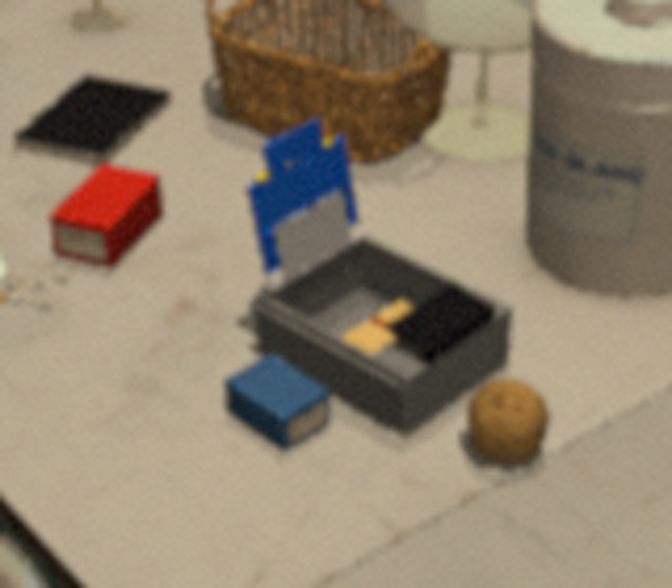

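View pics/top0z.png

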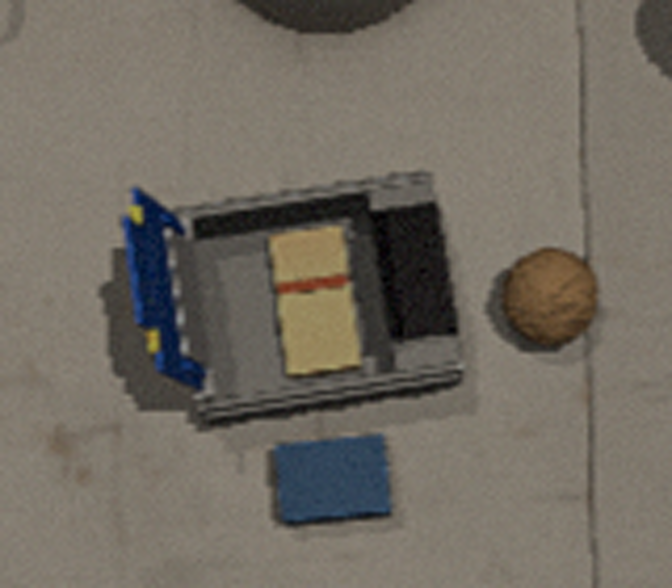

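```bash
cat > h.py <<'E'
from rig import *
import numpy as np,cv2
def K(r):
    f=r['pixels'].shape[0]/2/np.tan(np.radians(r['fovy'])/2)
    return np.array([[f,0,r['cx']],[0,f,r['cy']],[0,0,1]])
def ray(r,uv):
    p=cv2.undistortPoints(np.array([[uv]],float),K(r),np.array(r['dist_coeffs']))[0,0]
    d=np.array(r['rotation'])@np.array([p[0],-p[1],-1]);return np.array(r['eye']),d/np.linalg.norm(d)
def plane(r,uv,z):
    e,d=ray(r,uv);return e+d*(z-e[2])/d[2]
def tri(a,b):
    A=np.zeros((3,3));v=np.zeros(3)
    for e,d in(a,b):
        P=np.eye(3)-np.outer(d,d);A+=P;v+=P@e
    x=np.linalg.solve(A,v);return x,[np.linalg.norm((np.eye(3)-np.outer(d,d))@(x-e)) for e,d in(a,b)]
def proj(r,X):
    X=(np.atleast_2d(X)-np.array(r['eye']))@np.array(r['rotation']);X=X*[1,-1,-1]
    return cv2.projectPoints(X.reshape(-1,1,3),np.zeros(3),np.zeros(3),K(r),np.array(r['dist_coeffs']))[0][:,0]
E
python3 - <<'E'
from h import *
np.set_printoptions(precision=4,suppress=True)
R={c:read_camera(c) for c in('scene','top')}
Z={'case':0,'hinge_line':.0645,'lip_mouth':.07,'string_ball':0,'blue_box':0,'tag_block':.005,'red_box':0}
for q in('case','hinge_line','lip_mouth','tongue_edge','step_foot','panel_mid','tag_block','string_ball','blue_box','red_box'):
    u={}
    for c in R:
        d=pinpoint(c,q)
        if d:
            u[c]=d[0]['xy']
            if q in Z: print(q,c,plane(R[c],u[c],Z[q]),round(d[0]['p'],2))
    if len(u)==2: print(q,'tri',*tri(*[ray(R[c],u[c]) for c in u]))
E
```

```text
case scene [0.5986 0.086  0.    ] 0.84
case top [0.6037 0.0866 0.    ] 0.68
case tri [ 0.6025  0.0877 -0.0023] [np.float64(0.001994191958642844), np.float64(0.001994191958642884)]
hinge_line scene [0.5955 0.1502 0.0645] 0.82
hinge_line top [0.587  0.151  0.0645] 0.61
hinge_line tri [0.5898 0.1488 0.0667] [np.float64(0.0038110298715269713), np.float64(0.0038110298715271274)]
lip_mouth scene [0.6144 0.0367 0.07  ] 0.79
lip_mouth top [0.6136 0.0283 0.07  ] 0.64
lip_mouth tri [0.6104 0.0293 0.0764] [np.float64(0.0018867883204171081), np.float64(0.0018867883204171858)]
tongue_edge tri [ 0.7503  0.1989 -0.2625] [np.float64(0.08820227947635084), np.float64(0.08820227947635068)]
step_foot tri [0.5821 0.1602 0.1374] [np.float64(0.0021032241800299787), np.float64(0.002103224180030049)]
panel_mid tri [0.5846 0.1595 0.1263] [np.float64(0.0017242995732275068), np.float64(0.0017242995732275148)]
tag_block scene [0.6002 0.0694 0.005 ] 0.55
tag_block top [0.6064 0.0719 0.005 ] 0.82
tag_block tri [0.6057 0.0731 0.0007] [np.float64(0.0019800176611166806), np.float64(0.0019800176611167305)]
string_ball scene [ 0.6065 -0.0753  0.    ] 0.75
string_ball top [ 0.5944 -0.0817  0.    ] 0.84
string_ball tri [ 0.595  -0.0826  0.0099] [np.float64(0.0031739788669973203), np.float64(0.003173978866997171)]
blue_box scene [0.4954 0.0687 0.    ] 0.95
blue_box top [0.4866 0.0646 0.    ] 0.7
blue_box tri [0.4881 0.063  0.0068] [np.float64(0.002728075529834561), np.float64(0.0027280755298345095)]
red_box scene [0.5253 0.3857 0.    ] 0.71
red_box top [0.5104 0.3896 0.    ] 0.59
red_box tri [0.5166 0.3851 0.0031] [np.float64(0.007481321100252279), np.float64(0.007481321100252171)]
```

```bash
cat > fit.py <<'E'
from h import *
from scipy.optimize import least_squares
np.set_printoptions(precision=4,suppress=True)
def T(p,X):
    x,y,a=p;c,s=np.cos(a),np.sin(a);X=np.atleast_2d(np.array(X,float))/1000
    return np.c_[x+c*X[:,0]-s*X[:,1],y+s*X[:,0]+c*X[:,1],X[:,2]]
if __name__=='__main__':
    R={c:read_camera(c) for c in('scene','top')}
    # order: hinge-near(-x,+y), lip-near(-x,-y), lip-far, hinge-far
    C=[(-65,71.5,60),(-65,-98.5,60),(65,-98.5,60),(65,71.5,60)]
    obs={'top':np.array([(203,420),(462,375),(432,172),(180,210)])/4.2+[190,110],
     'scene':np.array([(258,300),(408,385),(510,312),(365,240)])/4.2+[200,120]}
    for use in(['top'],['scene'],['top','scene']):
        f=lambda p:np.concatenate([(proj(R[c],T(p,C))-obs[c]).ravel() for c in use])
        r=least_squares(f,[.6,.088,.17],loss='soft_l1',x_scale=[.01,.01,.1]);print(use,r.x,np.degrees(r.x[2]),f(r.x).round(1))
    p=r.x;print('hinge',T(p,(0,62,64.5)),'lip',T(p,(0,-64,70)))
    fold=[]
    for c,(x0,y0) in(('scene',(200,120)),('top',(190,110))):
        im=cv2.resize(R[c]['pixels'][y0:y0+140,x0:x0+160],None,fx=4.2,fy=4.2,interpolation=cv2.INTER_CUBIC)
        def pl(X,col):
            q=((proj(R[c],T(p,X))-[x0,y0])*4.2).astype(int);cv2.polylines(im,[q.reshape(-1,1,2)],True,col,1)
        pl(C,(0,255,0));pl([(a,b,0) for a,b,_ in C],(0,255,255));pl([(-42,-64,74),(42,-64,74),(42,-98,74),(-42,-98,74)],(255,0,255))
        for th,col in((1.57,(0,0,255)),(1.8,(255,255,0))):
            h=115
            pl([(x,62-d*np.cos(th),64.5+d*np.sin(th)) for x,d in((-56,0),(-56,90),(-32,90),(-32,115),(32,115),(32,90),(56,90),(56,0))],col)
        cv2.imwrite(f'pics/{c}_fit.png',im)
E
python3 fit.py
```

```text
['top'] [0.5938 0.0838 0.1482] 8.492811230408465 [-0.8 -1.5  1.5 -0.6  0.9  0.8 -1.9  1.1]
['scene'] [0.5951 0.0777 0.1399] 8.015857083173026 [-0.7 -0.3  0.   0.3  1.5  0.4 -0.3 -1. ]
['top', 'scene'] [0.5948 0.0813 0.1418] 8.125417039788998 [ 0.  -2.   2.4 -0.7  2.   0.6 -0.8  0.5 -1.4 -0.7 -0.7 -0.2  0.7 -0.1
 -1.  -1.3]
hinge [[0.586  0.1426 0.0645]] lip [[0.6038 0.0179 0.07  ]]
```

View pics/top_fit.png

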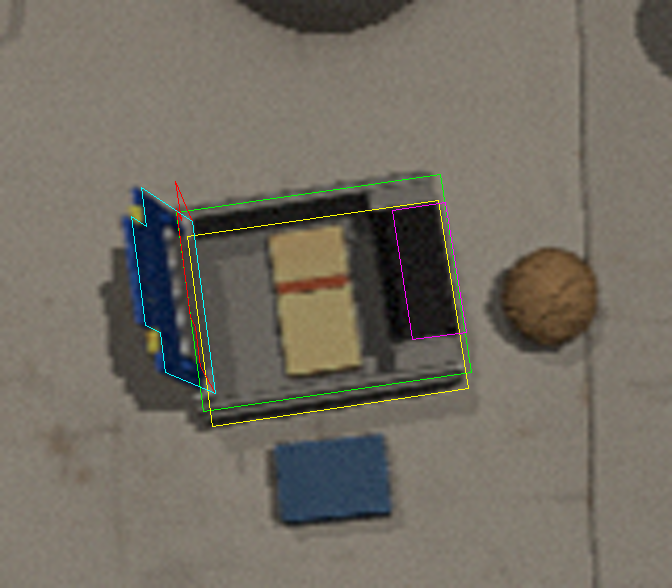

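View pics/scene_fit.png

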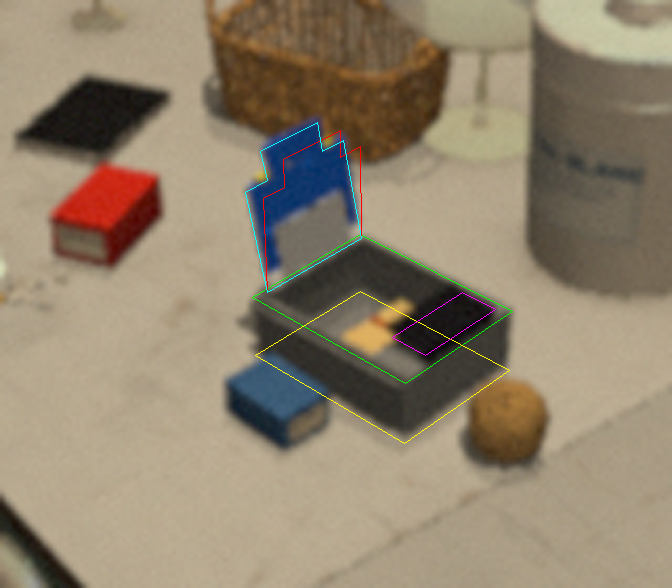

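```bash
cat > go.py <<'E'
from fit import *
import sys
P=(.597,.086,np.radians(8.5))
def case(w):
    c,s=np.cos(P[2]),np.sin(P[2]);d=np.array(w)-[P[0],P[1],0];return np.array([c*d[0]+s*d[1],-s*d[0]+c*d[1],d[2]])*1000
if __name__=='__main__':
    s=state();Rm=np.array(s['eef_rot']);print('t',round(s['t'],2),'case pos mm',case(s['position']),'F',np.array(s['wrist_force']),'grip',s['grip_width'])
    zc=np.degrees(np.arctan2(Rm[1,2],Rm[0,2]));print('turn units',(zc-np.degrees(P[2]))/6)
    for a in sys.argv[1:]:
        t=T(P,eval(a))[0];print(a,t,'shift units',Rm.T@(t-s['position'])/.04)
E
python3 go.py '(0,135,200)' '(0,135,115)'
```

```text
t 2.5 case pos mm [-253.2762  521.0633  231.314 ] F [-0.2912 -0.0275 -0.121 ] grip 0.08482177607455677
turn units 9.326272083693562
(0,135,200) [0.577  0.2195 0.2   ] shift units [10.6498  0.7826 -4.4529]
(0,135,115) [0.577  0.2195 0.115 ] shift units [10.6499  2.9076 -4.4528]
```

```bash
python3 -m creep '[[1.3,0,-0.5,1.7],[2.6,0,-1.1,3.4],[3.9,0.1,-1.6,5.1],[5.2,0.2,-2.2,6.8],[6.5,0.4,-2.7,8.5],[7.8,0.5,-3.3,9.33],[9.1,0.7,-3.8,9.33],[10.65,0.78,-4.45,9.33],[10.65,0.78,-4.45,9.33],[10.65,0.78,-4.45,9.33]]' 0 20; python3 go.py '(0,135,115)'
```

```text
t: 3.75
position: [0.577, 0.2194, 0.2]
eef_rot: [[0.146, -0.001, 0.989], [-0.989, 0.0, 0.146], [-0.0, -1.0, -0.001]]
wrist_force: [0.0, -0.5, -0.5]
grip_width: 0.0001
t 3.75 case pos mm [ -0.0599 134.9078 199.9885] F [ 0.0057 -0.4894 -0.4598] grip 0.0001385967236877934
turn units -0.013654098378049836
(0,135,115) [0.577  0.2195 0.115 ] shift units [-0.0013  2.1247  0.0031]
```

```bash
python3 -m creep '[[0,1,0,0],[0,2.12,0,0],[0.4,2.12,0,0],[0.8,2.12,0,0],[1.1,2.12,0,0],[1.28,2.12,0,0],[1.28,2.12,0,0]]'; python3 - <<'E'
from h import *
for c,(x0,y0) in(('scene',(200,60)),('top',(190,110))):
    r=read_camera(c);im=r['pixels'][y0:y0+140,x0:x0+160];cv2.imwrite(f'pics/{c}1.png',cv2.resize(im,None,fx=4.2,fy=4.2,interpolation=cv2.INTER_CUBIC))
E
python3 go.py '(0,50,109)' '(0,32.4,90)' '(0,25,66.5)'
```

```text
t: 4.62
position: [0.5855, 0.1683, 0.1163]
eef_rot: [[0.146, 0.002, 0.989], [-0.989, 0.0, 0.146], [-0.0, -1.0, 0.002]]
wrist_force: [0.1, 0.4, 0.1]
grip_width: -0.0001
t 4.72 case pos mm [  0.2759  83.7553 115.706 ] F [ 1.1219 -0.6078  0.0841] grip 0.00029316567834638147
turn units -0.007294425046001862
(0,50,109) [0.5896 0.1355 0.109 ] shift units [ 0.8439  0.1675 -0.0063]
(0,32.4,90) [0.5922 0.118  0.09  ] shift units [ 1.284   0.6425 -0.0063]
(0,25,66.5) [0.5933 0.1107 0.0665] shift units [ 1.4691  1.2299 -0.0065]
```

View pics/scene1.png

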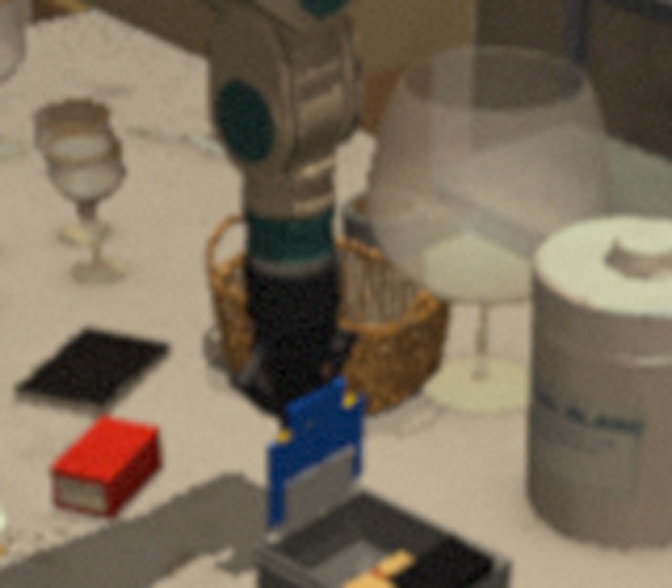

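View pics/top1.png

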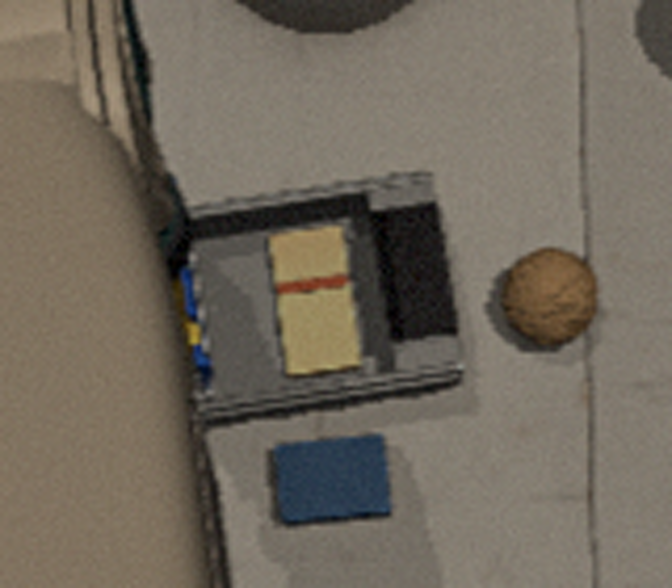

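The finger is against the back of the flap, which now stands about upright (scene picture, around (310,455) in the zoom). I'll fold it over along the arc next.

```bash
python3 -m creep '[[0.2,0,0,0],[0.4,0.04,0,0],[0.62,0.1,0,0],[0.84,0.17,0,0],[1.0,0.3,0,0],[1.15,0.46,0,0],[1.28,0.64,0,0],[1.36,0.82,0,0],[1.43,1.0,0,0],[1.45,1.1,0,0],[1.45,1.1,0,0]]'; python3 - <<'E'
from h import *
for c,(x0,y0) in(('scene',(200,100)),('top',(190,110))):
    r=read_camera(c);im=r['pixels'][y0:y0+140,x0:x0+160];cv2.imwrite(f'pics/{c}2.png',cv2.resize(im,None,fx=4.2,fy=4.2,interpolation=cv2.INTER_CUBIC))
E
python3 go.py '(0,25,66.5)'
```

```text
t: 6.1
position: [0.5934, 0.1119, 0.0716]
eef_rot: [[0.148, 0.0, 0.989], [-0.989, 0.001, 0.148], [-0.0, -1.0, 0.0]]
wrist_force: [0.0, 0.1, 4.1]
grip_width: 0.0003
t 6.2 case pos mm [ 0.1941 26.1527 71.6133] F [0.1548 0.411  4.4678] grip -0.00059692429490664
turn units -0.000735730095291783
(0,25,66.5) [0.5933 0.1107 0.0665] shift units [ 0.0289  0.1278 -0.0049]
```

View pics/scene2.png

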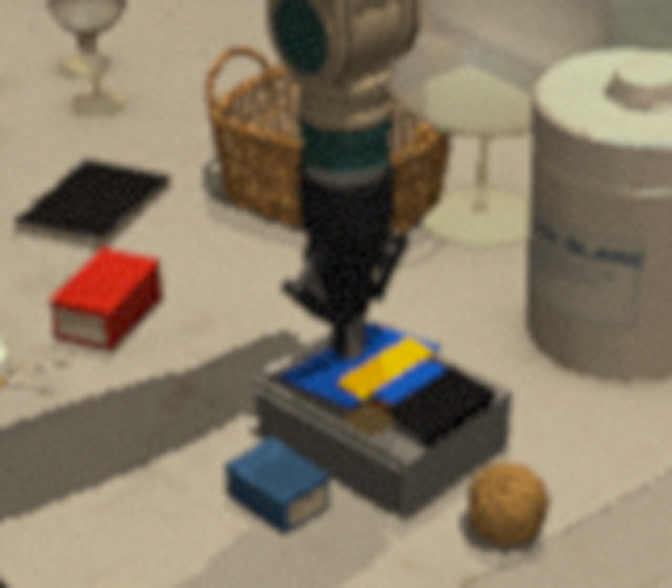

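View pics/top2.png

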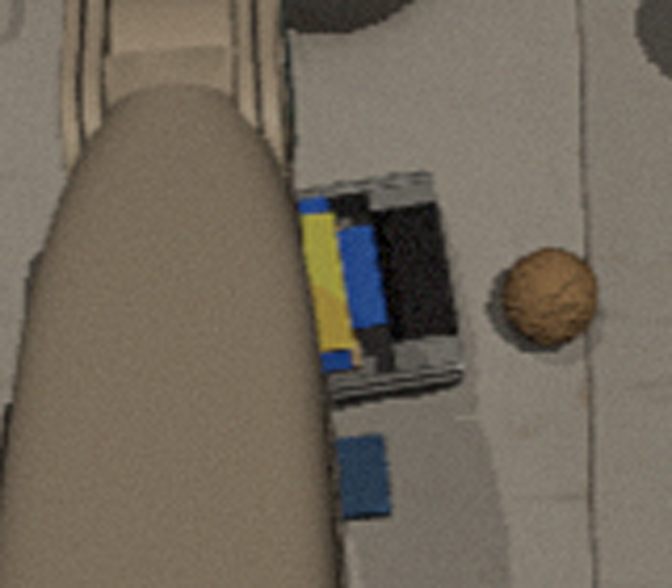

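```bash
python3 -m creep '[[0,0.05,0,0],[0,0.08,0,0],[0,0.08,0,0]]';python3 -m creep '[[0,0.05,0,0],[0,0.05,0,0]]'; python3 - <<'E'
from h import *
r=read_camera('scene');x0,y0=250,150;im=r['pixels'][y0:y0+75,x0:x0+90];cv2.imwrite(f'pics/scene3.png',cv2.resize(im,None,fx=7.5,fy=7.5,interpolation=cv2.INTER_CUBIC))
E
python3 go.py
```

```text
t: 6.58
position: [0.5934, 0.1119, 0.068]
eef_rot: [[0.148, 0.001, 0.989], [-0.989, 0.0, 0.148], [-0.0, -1.0, 0.001]]
wrist_force: [-0.2, 0.4, 1.3]
grip_width: 0.0
t: 6.82
position: [0.5935, 0.1118, 0.0663]
eef_rot: [[0.148, 0.0, 0.989], [-0.989, 0.0, 0.148], [-0.0, -1.0, 0.0]]
wrist_force: [-0.0, 0.1, 4.7]
grip_width: -0.0001
t 6.88 case pos mm [ 0.3198 26.0616 66.3071] F [0.1796 0.7068 5.3582] grip 0.00013828703421801396
turn units -0.0023960893762498734
```

View pics/scene3.png

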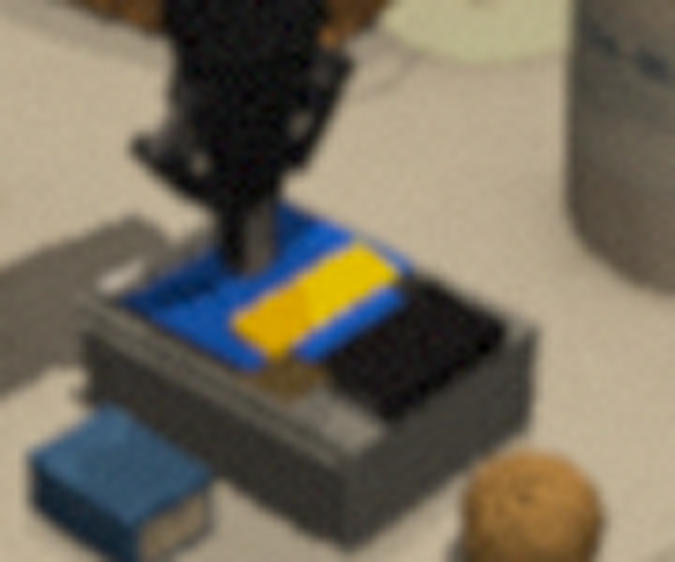

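The flap is flat on its stop: the tip reads z = 66.3 mm with about 5 N, and the scene picture shows the tongue short of the black lip. I'll keep it pressed and slide into the step.

```bash
python3 -m creep '[[0.1,0.03,0,0],[0.2,0.03,0,0],[0.3,0.03,0,0],[0.4,0.03,0,0],[0.45,0.03,0,0],[0.5,0.03,0,0],[0.55,0.03,0,0],[0.6,0.03,0,0],[0.6,0.03,0,0]]'; python3 go.py;python3 -m creep '[[0.06,0,0,0],[0.12,0,0,0],[0.18,0,0,0],[0.24,0,0,0],[0.24,0,0,0]]'; python3 go.py
```

```text
t: 8.0
position: [0.5972, 0.0884, 0.0658]
eef_rot: [[0.148, 0.001, 0.989], [-0.989, 0.002, 0.148], [-0.001, -1.0, 0.001]]
wrist_force: [-2.1, 2.3, 7.7]
grip_width: 0.0002
t 8.0 case pos mm [ 0.5249  2.3944 65.8146] F [-2.1185  2.269   7.7091] grip 0.00021255349942605472
turn units -0.0010324502611638309
t: 8.62
position: [0.5985, 0.0803, 0.0657]
eef_rot: [[0.148, 0.001, 0.989], [-0.989, 0.005, 0.148], [-0.004, -1.0, 0.001]]
wrist_force: [-0.8, 6.1, 6.4]
grip_width: 0.0002
t 8.62 case pos mm [ 0.6175 -5.8754 65.663 ] F [-0.7617  6.1222  6.4187] grip 0.00020308015084264343
turn units 0.005898562069094855
```

```bash
python3 -m creep '[[0.06,0,0,0],[0.12,0,0,0],[0.18,0,0,0],[0.24,0,0,0],[0.24,0,0,0]]'; python3 - <<'E'
from h import *
r=read_camera('scene');x0,y0=250,150;im=r['pixels'][y0:y0+75,x0:x0+90];cv2.imwrite(f'pics/scene4.png',cv2.resize(im,None,fx=7.5,fy=7.5,interpolation=cv2.INTER_CUBIC))
E
python3 go.py
```

```text
t: 9.25
position: [0.5998, 0.0706, 0.0655]
eef_rot: [[0.148, 0.001, 0.989], [-0.989, 0.004, 0.148], [-0.004, -1.0, 0.001]]
wrist_force: [-0.6, 4.6, 6.7]
grip_width: -0.0003
t 9.3 case pos mm [  0.4978 -15.7174  65.4438] F [-0.6003  4.0898  6.2706] grip -6.704326712448964e-05
turn units 0.004281860965023476
```

View pics/scene4.png

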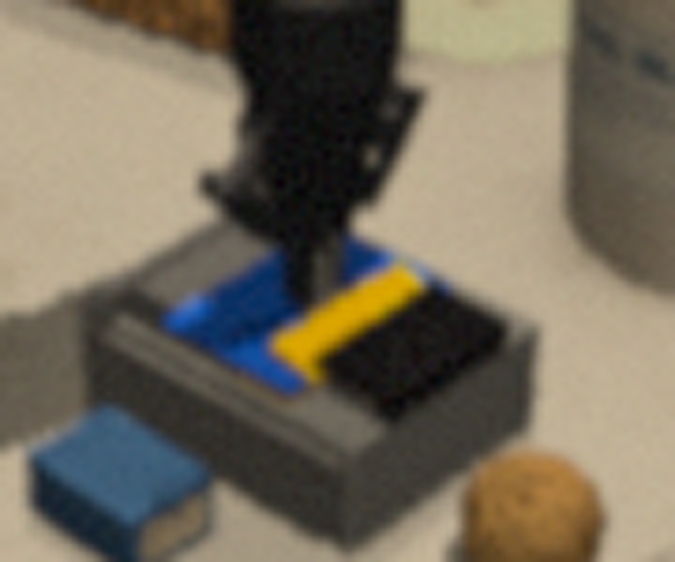

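The tongue has gone under the lip: the yellow step at about (350,320) now borders the black. I'll keep pushing to the stop.

```bash
python3 -m creep '[[0.06,0,0,0],[0.12,0,0,0],[0.12,0,0,0]]'; python3 go.py|head -1;  python3 -m creep '[[0.05,0,0,0],[0.1,0,0,0],[0.1,0,0,0]]'; python3 go.py|head -1
```

```text
t: 9.68
position: [0.5999, 0.0691, 0.0653]
eef_rot: [[0.15, -0.0, 0.989], [-0.989, 0.012, 0.15], [-0.012, -1.0, 0.001]]
wrist_force: [-0.3, 12.1, 6.6]
grip_width: -0.0
t 9.68 case pos mm [  0.3397 -17.1787  65.2875] F [-0.2745 12.1421  6.6214] grip -4.1768426989718116e-05
t: 10.05
position: [0.5997, 0.0687, 0.065]
eef_rot: [[0.152, -0.002, 0.988], [-0.988, 0.02, 0.152], [-0.02, -1.0, 0.001]]
wrist_force: [-2.2, 21.3, 6.8]
grip_width: 0.0003
t 10.05 case pos mm [  0.1458 -17.5162  65.0403] F [-2.1975 21.3202  6.8238] grip 0.00031192331080790727
```

```bash
python3 -m creep '[[-0.2,0,0,0],[-0.4,0,0,0],[-0.4,-0.3,0,0],[-0.4,-1.2,0,0],[-0.4,-2.5,0,0],[-0.6,-4,0,0],[-1.8,-4.5,0,0],[-3.2,-4.5,0,0],[-4.6,-4.5,0,0],[-6,-4.5,0,0],[-6,-4.5,0,0]]'; python3 - <<'E'
from h import *
for c,(x0,y0) in(('scene',(250,140)),('top',(220,130))):
    r=read_camera(c);im=r['pixels'][y0:y0+75,x0:x0+90];cv2.imwrite(f'pics/{c}5.png',cv2.resize(im,None,fx=7.5,fy=7.5,interpolation=cv2.INTER_CUBIC))
    print([(round(d['p'],2),d['xy']) for d in pinpoint(c,'step_foot')[:1]])
    for z in (.0665,): print([plane(r,d['xy'],z) for d in pinpoint(c,'step_foot')[:1]])
E
python3 go.py
```

```text
t: 11.42
position: [0.564, 0.3005, 0.2442]
eef_rot: [[0.152, -0.002, 0.988], [-0.988, 0.0, 0.152], [-0.0, -1.0, -0.002]]
wrist_force: [1.1, -0.2, -0.7]
grip_width: -0.0001
[(0.58, [293.1, 188.2])]
[array([0.61313193, 0.07575425, 0.0665    ])]
[(0.79, [268.4, 180.3])]
[array([0.59274305, 0.06381449, 0.0665    ])]
t 11.72 case pos mm [  0.1165 212.3725 244.7951] F [ 0.4758  0.5827 -0.2699] grip 9.879939000573012e-05
turn units -0.02281167600619316
```

View pics/scene5.png

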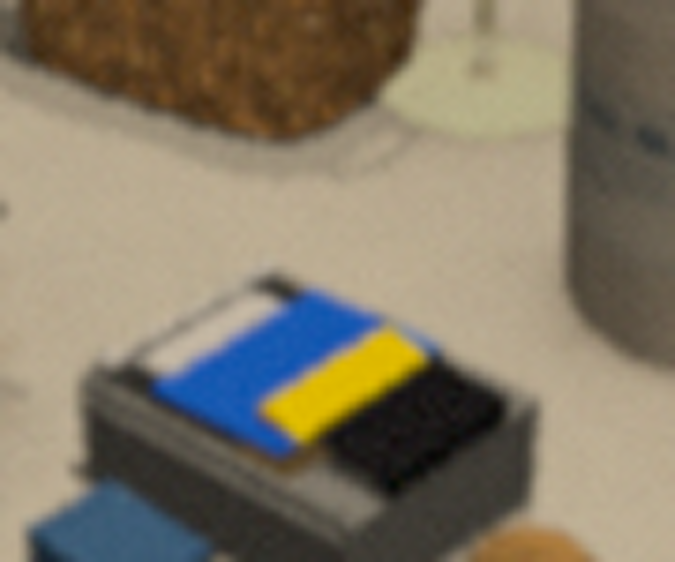

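View pics/top5.png

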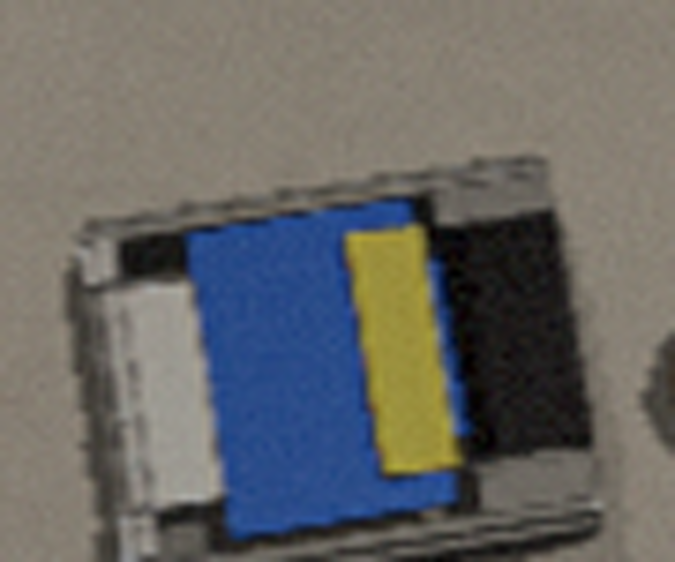

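```bash
python3 - <<'E'
from go import *
r=read_camera('top')
def Y(u,v,z): return plane(r,(u/7.5+220,v/7.5+130),z)
n=np.array([-np.sin(P[2]),np.cos(P[2]),0])
for name,u,v,z in(('crest top',346,235,.0752),('crest bot',384,475,.0752),('step end top',425,228,.0665),('step end bot',460,468,.0665),('lip rear top',556,212,.074),('lip rear bot',592,448,.074),('flare top',435,228,.078),('flare bot',475,455,.078),('rim rear top',545,160,.06),('rim hinge top',72,235,.06),('hingeouter bot',105,558,.06)):
    print(name,round(1000*(Y(u,v,z)-[P[0],P[1],0])@n,1))
E
```

```text
crest top -23.0
crest bot -23.4
step end top -51.0
step end bot -50.1
lip rear top -97.4
lip rear bot -96.4
flare top -54.2
flare bot -55.6
rim rear top -97.5
rim hinge top 73.5
hingeouter bot 77.6
```

The picture shows the tuck at only about 20–21 mm, so the finger dragged the flap back some 5 mm as it retreated. The lip holds it, but the margin is thin (about 9–10 mm against the 8 mm needed). I'll push the step again without pressing on the panel.

```bash
python3 go.py '(0,5,110)' '(0,0,70)' '(0,-17.5,70)'
```

```text
t 11.78 case pos mm [  0.1989 212.423  244.8864] F [0.3111 0.2493 0.1204] grip -0.0002448789308512827
turn units -0.022988375289407337
(0,5,110) [0.5963 0.0909 0.11  ] shift units [5.1847 3.3735 0.0085]
(0,0,70) [0.597 0.086 0.07 ] shift units [5.3094 4.3735 0.0091]
(0,-17.5,70) [0.5996 0.0687 0.07  ] shift units [5.7469 4.3737 0.0102]
```

```bash
python3 -m creep '[[1.3,0.3,0,0],[2.6,0.8,0,0],[3.9,1.8,0,0],[5.1,2.8,0,0],[5.2,3.37,0,0],[5.25,3.8,0,0],[5.3,4.1,0,0],[5.31,4.36,0,0],[5.31,4.36,0,0]]';python3 go.py '(0,0,70)' '(0,-17.5,70)'
```

```text
t: 12.9
position: [0.5965, 0.088, 0.0701]
eef_rot: [[0.148, -0.001, 0.989], [-0.989, -0.0, 0.148], [-0.0, -1.0, -0.001]]
wrist_force: [0.6, -0.3, 0.1]
grip_width: 0.0003
t 12.9 case pos mm [-0.2445  2.0829 70.1324] F [ 0.6031 -0.31    0.0815] grip 0.00029128540058106096
turn units 0.00463381301583136
(0,0,70) [0.597 0.086 0.07 ] shift units [0.0521 0.0033 0.0061]
(0,-17.5,70) [0.5996 0.0687 0.07  ] shift units [0.4896 0.0033 0.0059]
```

```bash
python3 -m creep '[[0.1,0,0,0],[0.2,0,0,0],[0.28,0,0,0],[0.34,0,0,0],[0.4,0,0,0],[0.45,0,0,0],[0.5,0,0,0],[0.5,0,0,0]]';python3 go.py|head -1; python3 -m creep '[[0.05,0,0,0],[0.1,0,0,0],[0.15,0,0,0],[0.15,0,0,0]]';python3 go.py|head -1
```

```text
t: 13.9
position: [0.5997, 0.069, 0.0705]
eef_rot: [[0.148, 0.0, 0.989], [-0.989, 0.003, 0.148], [-0.003, -1.0, 0.001]]
wrist_force: [0.3, 5.1, 0.6]
grip_width: -0.0001
t 13.9 case pos mm [  0.1973 -17.2658  70.4621] F [0.3052 5.0973 0.5832] grip -0.0001394567265978652
t: 14.4
position: [0.5994, 0.0684, 0.0699]
eef_rot: [[0.151, -0.002, 0.989], [-0.988, 0.015, 0.151], [-0.016, -1.0, 0.0]]
wrist_force: [0.1, 18.4, 0.4]
grip_width: 0.0001
t 14.4 case pos mm [ -0.181  -17.7689  69.8511] F [ 0.09   18.3884  0.37  ] grip 0.00011605014368286454
```

At the stop again (18 N sideways, no downward load), so I'll back off horizontally and lift.

```bash
python3 -m creep '[[-0.15,0,0,0],[-0.35,0,0,0],[-0.4,-0.4,0,0],[-0.4,-1.2,0,0],[-0.4,-2.5,0,0],[-0.6,-4,0,0],[-1.8,-4.4,0,0],[-3.2,-4.4,0,0],[-4.6,-4.4,0,0],[-6,-4.4,0,0],[-6,-4.4,0,0]]'; python3 - <<'E'
from h import *
for c,(x0,y0) in(('scene',(250,140)),('top',(220,130))):
    r=read_camera(c);im=r['pixels'][y0:y0+75,x0:x0+90];cv2.imwrite(f'pics/{c}6.png',cv2.resize(im,None,fx=7.5,fy=7.5,interpolation=cv2.INTER_CUBIC))
E
python3 go.py
```

```text
t: 15.78
position: [0.5647, 0.302, 0.2477]
eef_rot: [[0.152, 0.001, 0.988], [-0.988, 0.0, 0.152], [-0.0, -1.0, 0.002]]
wrist_force: [0.3, -0.0, 0.1]
grip_width: -0.0003
t 15.88 case pos mm [  0.1735 215.3189 247.3328] F [-0.0957 -0.2784  0.0266] grip -0.0002654101040035663
turn units 0.0031956838096025564
```

View pics/scene6.png

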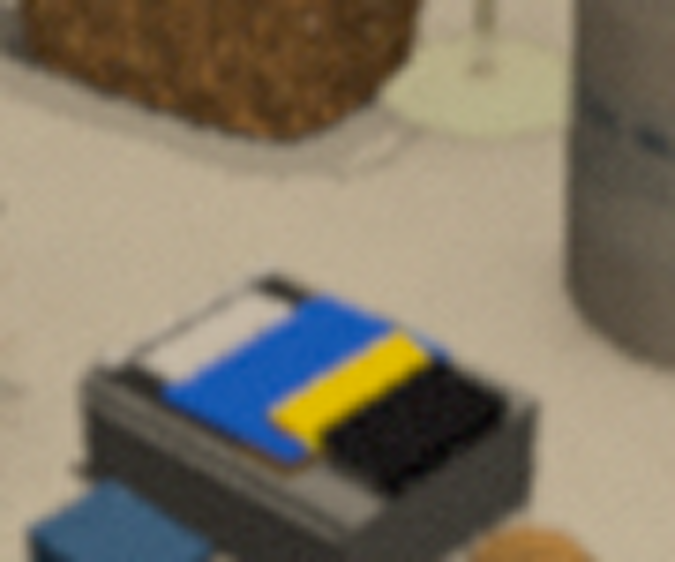

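View pics/top6.png

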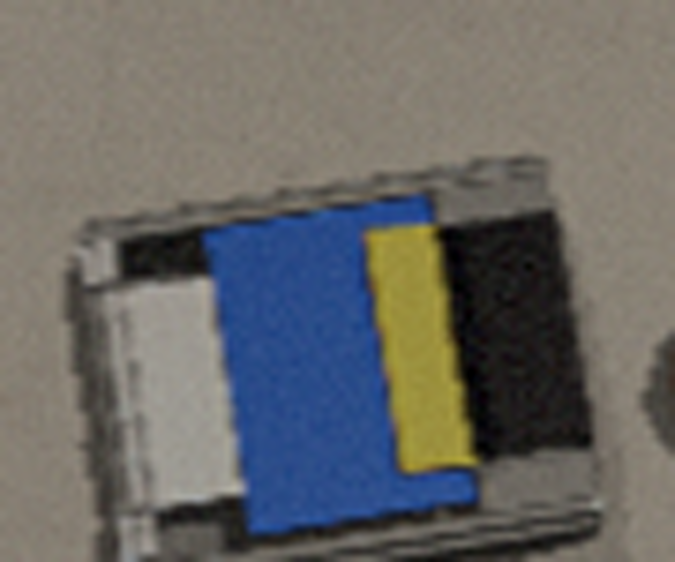

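The step now runs right up to the black lip (edge at about (455,340) in the top zoom). It has moved some 6 mm farther in, and the flap lies flat with the arm clear. Handing in.

```bash
python3 -c "
from rig import *
print(finish_job())"
```

```text
the job is handed in; nothing more can be done
None
```

The case is closed: the flap lies flat and the tongue is tucked under the black lip. I handed it in at about 15.9 s of the 35 s; no verdict comes back, so the figures below are my own checks.

- **Fold and tuck:** I pushed the flap over with closed fingers and pressed it flat (tip at 66.3 mm with about 5 N). I then slid the yellow step outward until it hit its stop, at about 21 N.
- **Check that failed:** the first picture after letting go showed the tuck at only about 20–21 mm, or 9–10 mm under the lip. The finger had dragged the flap back as it retreated.
- **Fix:** I pushed the step again with the tip about 3.5 mm above the panel, reached the same stop at about 18 N, and backed off without pressing.
- **Final pictures:** the step touches the lip and sits about 6 mm farther in than before. That puts the tongue about 15 mm under the lip, against the 8 mm needed. The blue box and string ball showed no sign of having been moved. The tags were hidden by then, and I did not check the red box, keys or tape roll again; the fingers never went low near them. The arm was clear and the wrist force about zero.
- **Disagreement:** case position estimates from the networks and from my own fit differed by up to about 10 mm. I used a compromise, and the flat height, the stop position and the lip edges in the later pictures fit it to about 1–2 mm. The networks also placed the step poorly once the flap was closed, so I measured the tuck from the pictures.

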